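# Push a glaze test tile out over the end of the drying ledge

## Task

Push the blue glaze test tile along its own lane of the drying ledge, towards that lane's open end (the one without a stop strip), until the whole bare clay strip at its leading end sticks out past the end of the board with no more than a finger's breadth of blue beyond it, so that somebody can take it by its edge later. Only push it with the fingers: never lift it or tip it, and leave the green tile and all the other things where they are.

Things in the scene. Friction and masses are not known exactly. Their poses are not given: they have to be found in the camera images.
- ledge: Fixed wooden plank 236 x 440 x 22 mm on two bricks, top face 60 mm above the table. Origin: centre of the footprint at table height; x across the plank (away from the robot), y along it, z up; yaw within 0.2 rad. Three dark battens 5 mm high along y make two lanes 101 mm wide, centre lines x = -57.5 mm (near) and +57.5 mm (far). A dark stop strip 12 mm thick and high closes one end of each lane.
- near_open_end (a point): Middle of the near lane's open end, on the plank's end edge at its top face: ledge x = -57.5, y = +220, z = 60 mm. Axes as the ledge's. The near lane's stop strip stands at the other end, flush with y = -220 mm.
- far_open_end (a point): Middle of the far lane's open end, on the plank's end edge at its top face: ledge x = +57.5, y = -220, z = 60 mm. Axes as the ledge's. The far lane's stop strip stands at the other end, flush with y = +220 mm.
- blue_tile: Loose flat fired-clay tile, 92 mm (x) x 140 mm (y) x 7 mm thick, 0.13 to 0.25 kg, lying in one of the two lanes (which one varies), long side along the lane. Blue over the middle 60 mm, a bare orange-brown clay strip 40 mm long across each end (both ends alike). Origin: centre of its underside; z up. At least 65 mm of free lane between it and its lane's stop strip.
- green_tile: Another tile just like it but green in the middle, lying in the other lane; to be left alone. Origin: centre of its underside.
- mug: Bystander: loose clay mug, 84 mm across, 95 mm high, on the table to one side of the ledge. Origin: centre of its underside.
- glaze_jar: Bystander: loose glaze jar with a yellow cap, 64 mm across, 100 mm high, on the table to one side of the ledge. Origin: centre of its underside.
- kiln_prop: Bystander: loose upright white kiln prop, a cylinder 40 mm across, 75 mm high, on the table to one side of the ledge. Origin: centre of its underside.
- bowl: Bystander: loose blue bowl, 110 mm across, 50 mm high, on the table to one side of the ledge. Origin: centre of its underside.
- brush: Bystander: loose glaze brush lying on the table beyond the ledge. Origin: under its middle.
- wood_rib: Bystander: loose wooden shaping rib, 50 x 110 x 12 mm, lying on the table beyond the ledge. Origin: centre of its underside.
There are look-alikes about, which are no part of the job. What is shaped like the blue_tile but black or grey is not meant.

How it is judged:
By the outcome, as a careful person would: the job done as asked, in the order asked, and still so for the second after the job is handed in, with the robot touching nothing.
It also fails if it takes over 38 s, if anything falls off the work surface, if the arm or the gripper's body presses on something with over 40 N, if the wrist force passes 120 N, or if a joint passes its speed limit or range.

## Robot

A 6-joint arm with a two-finger parallel gripper is mounted at the origin on the work surface. World frame = base frame: x ahead of the robot, y to its left, z up, the work surface at z = 0. Lengths are in m, angles in rad, forces in N, time in s.
With the tool pointing down it reaches from about 0.375 to 0.9 m from the base axis. Payload 3.1 kg.
Tool frame: the origin (TCP) lies midway between the tips of the shut fingers; the grasp point (between the pads) lies 19 mm behind it; z points along the fingers, y is the line along which they close (so a half turn about z gives the same grasp; the last joint's range is limited). The gripper opens to 87 mm and grips with 3 to 60 N. Pads are 19 mm wide; open, the fingers measure 117 mm over their backs; the gripper's body (75 mm by 190 mm) begins 51 mm behind the grasp point.
Start: joints at [0.965, 0.527, 1.433, -0, 1.181, -0.178], TCP at [0.259, 0.569, 0.223] pointing down, gripper open.
Joint ranges: [-3.08, 3.08], [-0.75, 2.2], [0.22, 2.44], [-1.43, 4.57], [0, 2.65], [-2.85, 2.85]. Speed limits (rad/s): [2.79, 2.79, 3.14, 3.14, 3.14, 3.14].

## Interface

Orientations are given as a unit quaternion [x, y, z, w].
In Python, from rig import get_obs, cams, job gives the robot as it stands.
- The arm moves only by the tool servo_tool, never from a script. Its argument "moves" is text: rows parted by semicolons, each of 5 numbers parted by spaces: the shift along the tool's x, y, z in m, then the turn about the tool's z in degrees, then the finger opening in m, from 0 to 0.087. In form: dx dy dz spin claw; .... A call has 1 to 10 rows; each row is the pose to reach, as a shift and turn from the pose commanded when the call began, along the tool's axes at that moment; what a row does not reach only later rows make up. A row lasts 1/12 s, in which the tool goes at most 41.7 mm and 7.16 degrees, less where a joint would pass 70% of its speed; a pose out of reach is approached as far as the arm can. A call with a gripper value outside its range is refused whole. The fingers move at their own pace and stop on an object; "grip_force" is the grip in N (left out, the last holds). Time passes only in rows, so rows that repeat a pose let the fingers close. It gives the time, the measured TCP pose, the force, the opening and the grip force at its end, in the units of the state.
- get_obs(): the state, without advancing time (a new reading comes with each control period).
- cams.camera(name): name is "scene" or "top" or "wrist"; returns the picture (400x640x3 uint8, blue, green, red); there is no depth.
- cams.camera_model(name): a dict with "fx", "fy", "cx", "cy" (pixels), "dist" ([k1, k2, p1, p2, k3] as OpenCV has them; the pictures are not rectified), "R" (3x3) and "t" (3): a world point X has camera coordinates R X + t. Camera axes: x right, y down, z forward; pixel columns grow to the right and rows downward; lengths in m; the calibration is good to about 2 mm. A picture is of the moment at which its call begins: read the wrist's pose just before it. camera_model takes no time and is no camera call; for the wrist camera it gives the pose at the moment of the call.
- job.hand_in(): hands the job in; it is judged then, once.
The state is a dict: "time": time; "q": joint angles; "joint_velocities": joint speeds; "joint_torque": joint torques, N m; "position": TCP position; "tool_rot": TCP orientation; "ft_force": force on the tool from outside, world axes, zero at the start; "moment": the same for the moment, N m; "grip_width": finger opening in m; "grip_force": force on a finger pad.
Only numpy, scipy, OpenCV 4.12 (cv2) and the standard library are available. Lean on these libraries where they do the work, as an engineer would, in place of code of your own. Each camera call takes 0.05 s, during which the arm holds its last target. There are 200 camera calls.

## Working session

There is one attempt and no reset: what is moved stays moved. The work goes in short steps, Python scripts to look and compute and a tool call to move; the robot and the scene stay as the last step left them, time stands still between calls to the robot, and variables do not carry over. Pictures are saved under pics/ and viewed, at most 10 in all, crops included, and the job is handed in when it is done.

Besides the shell and the picture viewer there is one more tool, called by a JSON object that holds its "name" and its "arguments". servo_tool: Moves the arm, as the interface text tells. Its arguments: {"type":"object","properties":{"moves":{"type":"string"},"grip_force":{"type":"number"}},"required":["moves"]}

```bash
mkdir -p pics
python3 - <<'E'
from rig import get_obs,cams
import cv2
o=get_obs();print(o['time'],o['position'],o['tool_rot'])
for n in('top','scene'):
    cv2.imwrite(f'pics/{n}0.png',cams.camera(n))
    m=cams.camera_model(n);print(n,m)
E
```

```text
0.0 [0.25886325 0.56808093 0.22157449] [ 2.12264815e-01  9.77211600e-01 -9.93279139e-04 -3.87412159e-04]
top {'fx': 367.9883532123669, 'fy': 367.9883532123669, 'cx': 321.5875669388692, 'cy': 199.37196973900404, 'dist': array([-0.07925609,  0.        ,  0.        ,  0.        ,  0.        ]), 'R': array([[ 2.85479987e-02, -9.99572345e-01,  6.33554828e-03],
       [-9.81342842e-01, -2.92318250e-02, -1.90030858e-01],
       [ 1.90134790e-01, -7.92344258e-04, -9.81757676e-01]]), 't': array([0.00467461, 0.56036562, 1.23649346])}
scene {'fx': 366.0009454618557, 'fy': 366.0009454618557, 'cx': 322.20551643720665, 'cy': 198.34238092361412, 'dist': array([-0.0206733,  0.       ,  0.       ,  0.       ,  0.       ]), 'R': array([[-0.80623153,  0.59141441, -0.01482284],
       [ 0.33352451,  0.43368968, -0.83706312],
       [-0.48862267, -0.67981046, -0.54690549]]), 't': array([ 0.46480481, -0.11205554,  1.45031207])}
```

View pics/top0.png

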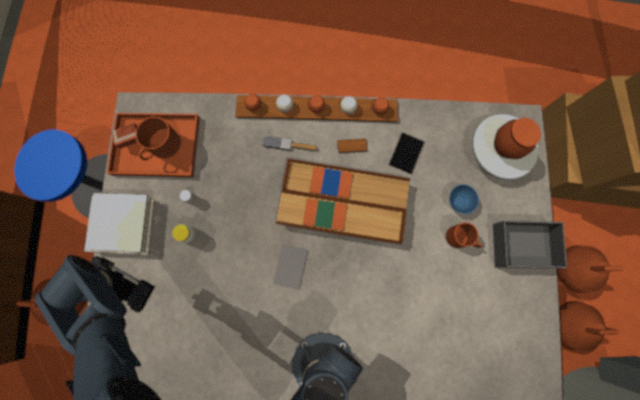

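View pics/scene0.png

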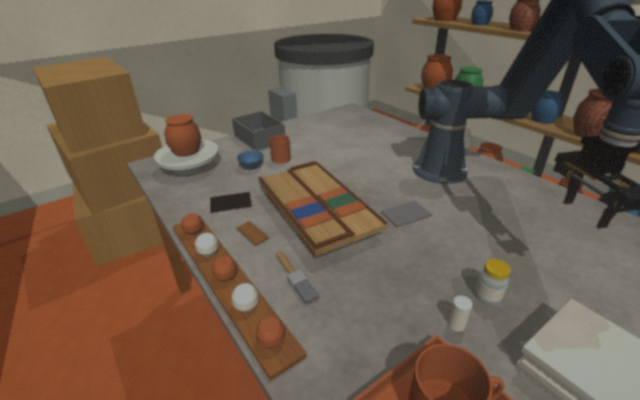

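The top view shows the blue tile at about (331,182) in the far lane and the green one at (326,214) in the near lane. The look-alikes are a black plate at (407,153) and a grey one at (291,267). I'll confirm with an enlarged crop.

Run:
```python
import cv2
a=cv2.imread('pics/top0.png')[150:250,265:423]
cv2.imwrite('pics/crop.png',cv2.resize(a,None,fx=5,fy=5,interpolation=cv2.INTER_CUBIC))
```

```text
(no output)
```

View pics/crop.png

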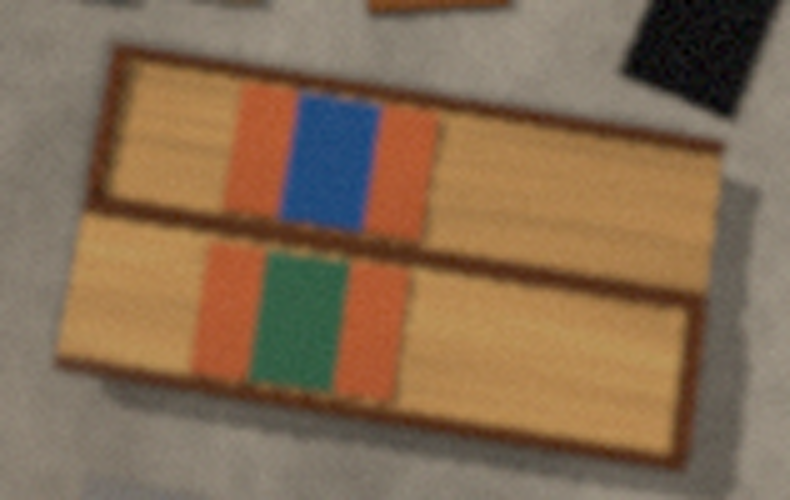

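The crop confirms it: the blue tile is in the far lane, with the stop strip at the left (+y) and the open end at the right (-y). Plank corners in the crop are (115,47), (723,145), (683,468) and (57,362). The blue tile's ends are at about x=232 and x=432. Next I'll fit the pose.

```bash
cat > h.py <<'E'
from rig import get_obs,cams
import cv2,numpy as np
from scipy.optimize import least_squares
from scipy.spatial.transform import Rotation as Ro
def proj(X,m):
    K=np.array([[m['fx'],0,m['cx']],[0,m['fy'],m['cy']],[0,0,1.]])
    return cv2.projectPoints(np.atleast_2d(X).astype(float),cv2.Rodrigues(m['R'])[0],m['t'],K,m['dist'])[0][:,0]
def ray(px,m,z):
    K=np.array([[m['fx'],0,m['cx']],[0,m['fy'],m['cy']],[0,0,1.]])
    u=cv2.undistortPoints(np.array(px,float).reshape(-1,1,2),K,m['dist'])[:,0]
    d=np.c_[u,np.ones(len(u))]@m['R'];c=-m['R'].T@m['t']
    return c+d*((z-c[2])/d[:,2])[:,None]
def L2W(p,P):
    c,s=np.cos(p[2]),np.sin(p[2]);P=np.atleast_2d(P)
    return np.c_[p[0]+c*P[:,0]-s*P[:,1],p[1]+s*P[:,0]+c*P[:,1],P[:,2]]
def W2L(p,P):
    c,s=np.cos(p[2]),np.sin(p[2]);d=P[:,:2]-np.array(p[:2])
    return np.c_[c*d[:,0]+s*d[:,1],-s*d[:,0]+c*d[:,1]]
def tool(p,P,o):
    "world->tool-frame shift"
    R=Ro.from_quat(o['tool_rot']);return R.inv().apply(L2W(p,P)-o['position'])
E
python3 - <<'E'
from h import *
m=cams.camera_model('top')
cr=lambda a:np.array(a)/5.+[264.6,149.6]
px=cr([(115,47),(723,145),(683,468),(57,362)])
L=np.array([(.118,.22,.068),(.118,-.22,.065),(-.118,-.22,.07),(-.118,.22,.065)])
r=least_squares(lambda p:(proj(L2W(p,L),m)-px).ravel(),[.6,0,0]);p=r.x
print('pose',p,'res',r.fun.round(2))
t=ray(cr([(240,85),(225,203),(438,108),(425,240)]),m,.067);print(W2L(p,t).round(4))
o=get_obs();R=Ro.from_quat(o['tool_rot']).as_matrix();print(R.round(3))
for y in (.19,.125,-.125):
  print(y,L2W(p,[.0575,y,.064])[0].round(4))
E
```

```text
pose [ 0.55735945 -0.05494743 -0.1366106 ] res [-0.3  -1.32  0.68 -0.66  0.77  0.76 -1.13  0.99]
[[ 0.1008  0.126 ]
 [ 0.0149  0.1218]
 [ 0.1074 -0.0146]
 [ 0.012  -0.0197]]
[[-0.91   0.415 -0.001]
 [ 0.415  0.91  -0.002]
 [ 0.    -0.002 -1.   ]]
0.19 [0.6402 0.1255 0.064 ]
0.125 [0.6313 0.0611 0.064 ]
-0.125 [ 0.5973 -0.1866  0.064 ]
```

{"name": "servo_tool", "arguments": {"moves": "-0.036 -0.018 0 5 0.045; -0.072 -0.036 0 10 0.045; -0.108 -0.054 0 15 0.045; -0.144 -0.072 0 20 0.045; -0.18 -0.09 0 25 0.045; -0.216 -0.108 0 30 0.045; -0.252 -0.126 0 35 0.045; -0.288 -0.144 0 40 0.045; -0.324 -0.162 0 45 0.045; -0.36 -0.18 0 50 0.045"}}

```text
time: 0.93
position: [0.5128, 0.2537, 0.2222]
tool_rot: [0.607, 0.795, -0.0, -0.0]
ft_force: [0.1, 1.2, 0.6]
grip_width: 0.0453
grip_force: 0.0
```

```bash
cat > s.py <<'E'
from h import *
import sys
p=[.55736,-.05495,-.13661]
a=[float(v) for v in sys.argv[1:4]]
o=get_obs();R=Ro.from_quat(o['tool_rot']).as_matrix()
ang=np.degrees(np.arctan2(R[1,1],R[0,1])-p[2])
print(o['time'],o['position'].round(4),'shift',tool(p,a,o).round(4),'spin',round(ang,2),'ledge',W2L(p,o['position'][None]).round(4),'F',o['ft_force'].round(2),o['grip_width'])
E
python3 s.py .0575 .165 .2
```

```text
0.9333 [0.5128 0.2537 0.2222] shift [[-0.1803  0.0795  0.0222]] spin 23.06 ledge [[-0.0862  0.2997]] F [0.14 1.16 0.62] 0.045270009770705284
```

{"name": "servo_tool", "arguments": {"moves": "-0.036 0.016 0.005 5 0.045; -0.072 0.032 0.01 10 0.045; -0.108 0.048 0.015 15 0.045; -0.144 0.064 0.02 20 0.045; -0.18 0.0795 0.022 23 0.045; -0.18 0.0795 0.022 23 0.045; -0.18 0.0795 0.022 23 0.045"}}

```text
time: 1.52
position: [0.6377, 0.101, 0.1995]
tool_rot: [0.753, 0.658, -0.0, -0.0]
ft_force: [-0.4, -0.1, 0.5]
grip_width: 0.0449
grip_force: 0.0
```

```bash
python3 s.py .0575 .165 .2
python3 - <<'E'
from h import *
m=cams.camera_model('wrist')
cv2.imwrite('pics/w1.png',cams.camera('wrist'));np.save('w1.npy',m,allow_pickle=True)
cv2.imwrite('pics/t1.png',cams.camera('top'))
p=[.55736,-.05495,-.13661]
print(proj(L2W(p,[[.0575,.22,.06],[.0575,.123,.067],[.0575,-.017,.067],[.0575,-.22,.06],[.118,-.22,.065],[0,-.22,.065]]),m).round(0))
E
```

```text
1.5167 [0.6377 0.101  0.1995] shift [[-0.0005 -0.0008 -0.0005]] spin 0.11 ledge [[0.0583 0.1655]] F [-0.43 -0.05  0.51] 0.04493408784345964
[[315. 139.]
 [315. 243.]
 [315. 366.]
 [314. 496.]
 [363. 501.]
 [268. 501.]]
```

View pics/w1.png

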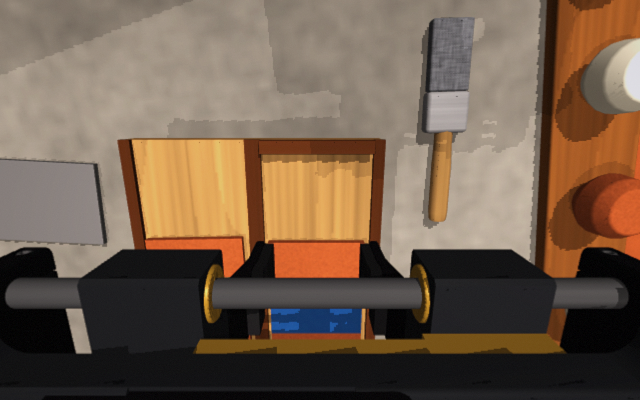

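The wrist view agrees with the model. The plank end is at row 139 (predicted 139), the blue tile's trailing edge at row 241 (predicted 243), and the lane is centred on column 315. I'll descend behind the tile.

{"name": "servo_tool", "arguments": {"moves": "0 0 0.04 0 0.045; 0 0 0.08 0 0.045; 0 0 0.11 0 0.045; 0 0 0.125 0 0.045; 0 0 0.132 0 0.045; 0 0 0.136 0 0.045; 0 0 0.136 0 0.045"}}

```text
time: 2.2
position: [0.6365, 0.1044, 0.0647]
tool_rot: [0.751, 0.66, -0.0, -0.0]
ft_force: [0.9, 0.6, -1.1]
grip_width: 0.0451
grip_force: 0.0
```

```bash
python3 s.py .0575 -.120 .063
python3 - <<'E'
from h import *
m=cams.camera_model('wrist')
cv2.imwrite('pics/w2.png',cams.camera('wrist'))
E
```

```text
2.2 [0.6365 0.1044 0.0647] shift [[-0.2886 -0.0012  0.0017]] spin 0.41 ledge [[0.0567 0.1686]] F [ 0.95  0.61 -1.12] 0.04513393607813534
```

View pics/w2.png

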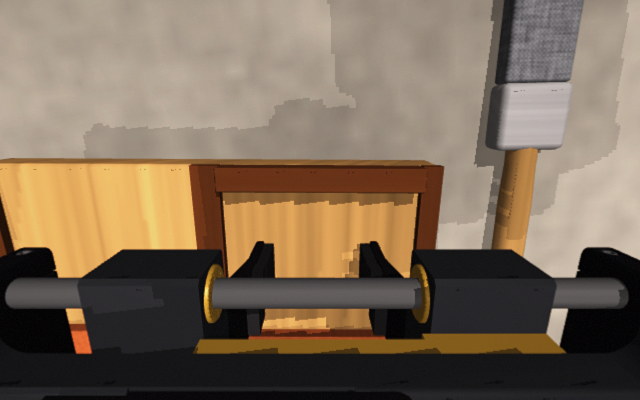

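The fingers are in the lane between the stop strip (row 178) and the tile, clear of both battens. I'll start pushing gently and settle about 1.5 mm lower.

{"name": "servo_tool", "arguments": {"moves": "-0.008 0 0.001 0 0.045; -0.016 0 0.0015 0.4 0.045; -0.026 0 0.0015 0.4 0.045; -0.036 0 0.0015 0.4 0.045; -0.048 0 0.0015 0.4 0.045; -0.06 0 0.0015 0.4 0.045; -0.072 0 0.0015 0.4 0.045; -0.084 -0.001 0.0015 0.4 0.045; -0.096 -0.001 0.0015 0.4 0.045; -0.108 -0.001 0.0015 0.4 0.045"}}

```text
time: 3.08
position: [0.6213, -0.0049, 0.063]
tool_rot: [0.754, 0.656, -0.0, -0.0]
ft_force: [1.1, 0.6, 0.5]
grip_width: 0.045
grip_force: 0.8
```

```bash
python3 s.py .0575 -.085 .063
python3 - <<'E'
from h import *
a=cams.camera('top')[150:250,265:423]
cv2.imwrite('pics/t2.png',cv2.resize(a,None,fx=5,fy=5,interpolation=cv2.INTER_CUBIC))
E
```

```text
3.0833 [ 0.6213 -0.0049  0.063 ] shift [[-0.1433  0.0012  0.    ]] spin -0.11 ledge [[0.0566 0.0583]] F [1.09 0.59 0.46] 0.04499398330590984
```

View pics/t2.png

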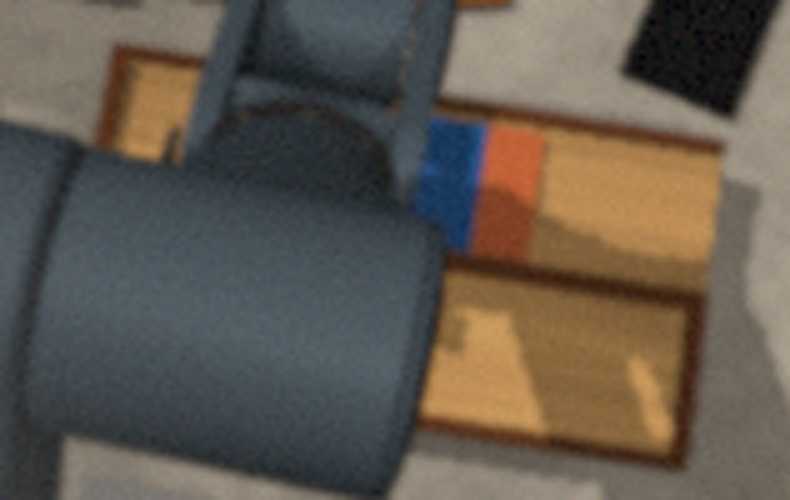

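The tile slides straight, with its leading edge at crop (537,193), which puts it at about ledge y = -0.09. I'll continue.

{"name": "servo_tool", "arguments": {"moves": "-0.01 0 0 0 0.045; -0.022 0 0 0 0.045; -0.034 0 0 0 0.045; -0.046 0 0 0 0.045; -0.058 0 0 0 0.045; -0.07 0.001 0 0 0.045; -0.082 0.001 0 0 0.045; -0.094 0.001 0 0 0.045; -0.104 0.001 0 0 0.045; -0.112 0.001 0 0 0.045"}}

```text
time: 3.97
position: [0.6071, -0.1162, 0.063]
tool_rot: [0.754, 0.656, -0.0, 0.0]
ft_force: [0.7, 0.3, -0.8]
grip_width: 0.0449
grip_force: 0.4
```

{"name": "servo_tool", "arguments": {"moves": "-0.008 0 0 0 0.045; -0.016 0 0 0 0.045; -0.024 0 0 0 0.045; -0.030 0 0 0 0.045; -0.033 0 0 0 0.045; -0.034 0 0 0 0.045; -0.034 0 0 0 0.045"}}

```text
time: 4.55
position: [0.6027, -0.1487, 0.0631]
tool_rot: [0.754, 0.657, -0.0, 0.0]
ft_force: [0.4, -0.5, 0.4]
grip_width: 0.0448
grip_force: 0.0
```

```bash
python3 s.py .0575 -.1165 .063
python3 - <<'E'
from h import *
a=cams.camera('top')[150:250,295:453]
cv2.imwrite('pics/t3.png',cv2.resize(a,None,fx=5,fy=5,interpolation=cv2.INTER_CUBIC))
E
```

```text
4.55 [ 0.6027 -0.1487  0.0631] shift [[-0.0298 -0.0001  0.0001]] spin -0.09 ledge [[ 0.0576 -0.0867]] F [ 0.38 -0.46  0.44] 0.044797359622658815
```

View pics/t3.png

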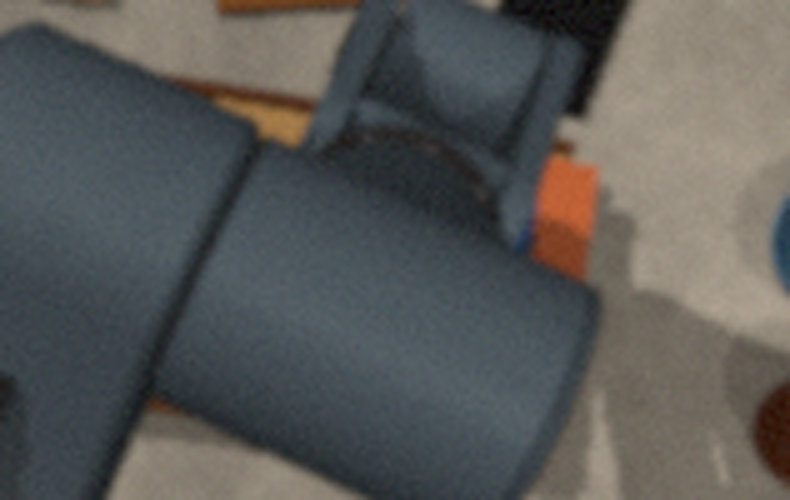

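The bare strip's front edge is at crop x≈598, against about 570 for the plank end, so it sticks out about 20 mm as predicted. I'll push 26 mm more, then back off and lift to look.

{"name": "servo_tool", "arguments": {"moves": "-0.006 0 0 0 0.045; -0.012 0 0 0 0.045; -0.018 0 0 0 0.045; -0.022 0 0 0 0.045; -0.025 0 0 0 0.045; -0.026 0 0 0 0.045; -0.026 0 0 0 0.045; -0.02 0 0 0 0.045; -0.006 0 0 0 0.045; -0.006 0 0 0 0.045"}}

```text
time: 5.43
position: [0.6015, -0.1514, 0.0629]
tool_rot: [0.754, 0.657, 0.0, -0.001]
ft_force: [-1.3, 0.4, -0.1]
grip_width: 0.0447
grip_force: 0.0
```

{"name": "servo_tool", "arguments": {"moves": "0 0 -0.03 0 0.045; 0 0 -0.06 0 0.045; 0.04 0 -0.1 0 0.045; 0.08 0 -0.12 0 0.045; 0.12 0 -0.14 0 0.045; 0.16 0 -0.15 0 0.045; 0.2 0 -0.15 0 0.045; 0.24 0 -0.15 0 0.045; 0.28 0 -0.15 0 0.045; 0.32 0 -0.15 0 0.045"}}

```text
time: 6.27
position: [0.6437, 0.1535, 0.2135]
tool_rot: [0.754, 0.657, 0.0, 0.0]
ft_force: [0.6, -0.4, 0.1]
grip_width: 0.0448
grip_force: 0.0
```

```bash
python3 s.py .0575 -.1165 .063
python3 - <<'E'
from h import *
a=cams.camera('top')[150:250,275:433]
cv2.imwrite('pics/t4.png',cv2.resize(a,None,fx=5,fy=5,interpolation=cv2.INTER_CUBIC))
E
```

```text
6.2667 [0.6437 0.1535 0.2135] shift [[-0.3347  0.0004  0.1505]] spin -0.02 ledge [[0.0571 0.2182]] F [ 0.57 -0.35  0.08] 0.04479964406175495
```

View pics/t4.png

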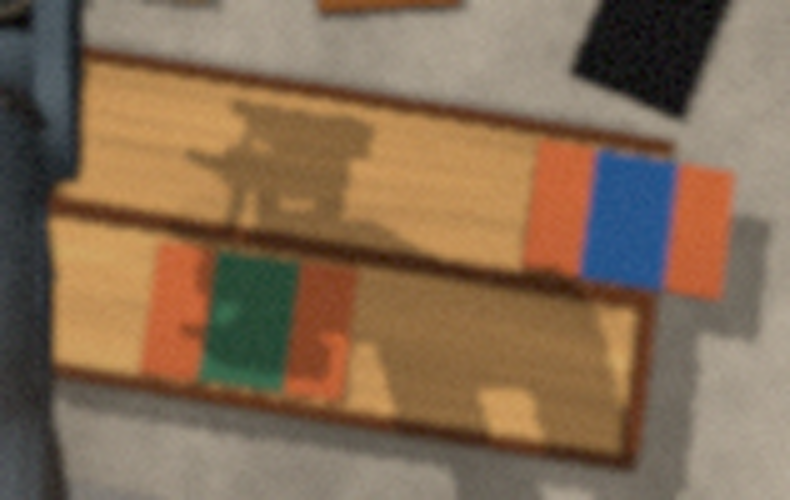

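The whole bare strip is past the plank end. The strip/blue boundary is at crop (678,165) against the plank edge at about 670, so roughly 6 mm of blue is beyond it, and the overhang is about 46 mm. The green tile has not moved, so I'm handing in.

```bash
python3 -c "
from rig import job;print(job.hand_in())"
```

```text
the job is handed in; nothing more can be done
None
```

I pushed the blue tile along the far lane to its open end: about 46 mm now sticks out past the board (the whole 40 mm bare strip plus about 6 mm of blue). I left the green tile and everything else alone, and the job is handed in.

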